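# Fit the cross arm onto the dental surveyor's column

## Robot

A 6-joint arm with a two-finger parallel gripper is mounted at the origin on the work surface. World frame = base frame: x ahead of the robot, y to its left, z up, the work surface at z = 0. Lengths are in m, angles in rad, forces in N, time in s.
With the tool pointing down it reaches from about 0.35 to 0.775 m from the base axis. Payload 5.5 kg.
Tool frame: the origin (TCP) lies at the very end of the fingers, on their centre line; the grasp point (between the pads) lies 19 mm behind it (pinch_z is the distance from the TCP to the grasp point, in m); z points along the fingers, y is the line along which they close (so a half turn about z gives the same grasp; the last joint's range is limited). The gripper opens to 85 mm and grips with 20 to 120 N. Pads are 22 mm wide; open, the fingers measure 114 mm over their backs; the gripper's body (76 mm by 85 mm) begins 54 mm behind the grasp point. The pads swing forward as they close: fully open they stand 13 mm farther back than shut.
Start: joints at [-1.475, 0.313, 0.046, 1.304, 0, 1.431], TCP at [0.134, -0.559, 0.231] pointing down, gripper open.
Joint ranges: [-2.76, 2.76], [-0.86, 1.69], [-1.03, 1.26], [-2.2, 2.34], [-1.47, 1.5], [-3.14, 3.14]. Speed limits (rad/s): [2.57, 2.57, 3.14, 3.14, 3.14, 3.14].

## Interface

Orientations are given as a unit quaternion [x, y, z, w].
In Python, from workcell import read_state, read_camera, job_done, pinch_z gives the robot as it stands. The module is installed in compiled form; this text tells all that it offers.
- The arm moves only by the shell command python3 -m handwheel 'ROWS' [OPENING] [FORCE]. ROWS is text: rows parted by semicolons, each of 4 numbers parted by spaces: the shift along the tool's x, y, z in mm, then the turn about the tool's z in degrees. In form: tx ty tz spin; .... A call has 1 to 20 rows; each row is the pose to reach, as a shift and turn from the pose commanded when the call began, along the tool's axes at that moment; what a row does not reach only later rows make up. A row lasts 1/12 s, in which the tool goes at most 41.7 mm and 7.16 degrees, less where a joint would pass 70% of its speed; a pose out of reach is approached as far as the arm can. A call with a gripper value outside its range is refused whole. OPENING is the finger opening in mm, from 0 to 85.4, set as the call begins (- or left out, the last holds). The fingers move at their own pace and stop on an object; FORCE is the grip in N (left out, the last holds). Time passes only in rows, so rows that repeat a pose let the fingers close. It gives the time, the measured TCP pose, the force, the opening and the grip force at its end, in the units of the state.
- read_state(): the state, without advancing time (a new reading comes with each control period).
- read_camera(name): name is "scene" or "top" or "wrist"; returns a dict with "color" (400x640x3 uint8, red, green, blue), "fx", "fy", "cx", "cy" (pixels), "dist" ([k1, k2, p1, p2, k3] as OpenCV has them; the pictures are not rectified), "world_to_cam" (4x4, takes a point from world to camera coordinates); the wrist camera has in their place "mount" (4x4, takes a point from camera to tool coordinates, whose origin is the TCP and whose axes are the flange's). Camera axes: x right, y down, z forward; pixel columns grow to the right and rows downward; lengths in m; the calibration is good to about 2 mm. A picture is of the moment at which its call begins: read the wrist's pose just before it. There is no depth.
- job_done(): hands the job in; it is judged then, once.
The state is a dict: "time_s": time; "q": joint angles; "joint_velocities": joint speeds; "tau": joint torques, N m; "tool_pos": TCP position; "eef_rot": TCP orientation; "ft_force": force on the tool from outside, world axes, zero at the start; "wrist_torque": the same for the moment, N m; "finger_gap": finger opening in m; "grip_force": force on a finger pad.
Only numpy, scipy, OpenCV 4.12 (cv2) and the standard library are available. Lean on these libraries where they do the work, as an engineer would, in place of code of your own. Each camera call takes 0.05 s, during which the arm holds its last target. There are 200 camera calls.

## Task

Put the surveyor's loose cross arm back on its column: thread its bore over the tall rod with the bar pointing out on the side of the plaster cast that stands by the column, lower it square and under control, feel for the angle at which the index pin enters the slot in its foot plate, and let it down until the foot plate lies flush on the index disc; then let go. Do not drop the arm down the rod or force it, and leave the cast and the other things on the table where they are.

Things in the scene. Friction and masses are not known exactly. Their poses are not given: they have to be found in the camera images.
- bar_grip (a point): Where to grasp the loose cross arm: centre of the blue band on its straight aluminium bar, 16 mm wide and 16 mm tall, 26 mm above the table at the start. Axes: the arm's own, x along the bar from the bore to the spindle end, z up. It is 95 mm along x from the bore's axis and 26 mm above the foot plate's underside. The bore end is the heavy one: grip firmly.
- crossarm: The arm, 0.35 kg, origin and axes as bore; centre of mass about 35 mm along x. Its bar ends 180 mm from the bore's axis in a dark spindle holder 20 mm across; the thin spindle (170 mm out) reaches down to 4 mm above the level of the foot plate's underside. The grey foot plate is 100 (x) x 84 (y) x 10 mm, centred on the bore; on it stands a round boss 40 mm across, its top 50 mm above the underside.
- bore (a point): The bore's axis at the underside of the foot plate. Axes as bar_grip. The bore runs straight through foot plate and boss (50 mm long), 18.5 mm in diameter. A through slot for the index pin is cut in the plate on the side away from the bar, centred at arm x = -36 mm: 14 mm along x, 12 mm along y.
- rod_top (a point): Top end of the column's fixed upright steel rod, 190 mm above the table. The rod is 16 mm in diameter, its last 8 mm tapered to 7 mm. Axes are the column's: z up along the rod; x is the direction in which the fitted arm's bar is to point, give or take 0.42 rad: the index pin decides (see seat).
- column: The fixed column; origin on the rod's axis at the table, axes as rod_top. A dark square foot 130 mm wide, 18 mm thick; the rod; and, clamped round the rod, an aluminium index disc 100 mm across and 10 mm thick, its upper face 60 mm above the table. A brass index pin, 8 mm in diameter with a tapered tip, stands 8 mm proud of the disc, 36 mm from the rod's axis.
- seat (a point): On the rod's axis at the index disc's upper face: bore comes to rest here. The disc does not turn. The pin's direction is not given: from the rod it lies within 0.42 rad either way of the column's -x. At a wrong angle the plate stops on the pin, 8 mm too high; with the arm turned about the rod to within about 0.05 rad of right (its -x over the pin) it goes down the last 8 mm. Axes as rod_top.
- cast: Bystander: a white plaster jaw cast, 52 mm across, on a round black stand 60 mm across, together 46 mm tall, standing near the column below where the spindle of the fitted arm will hang (about 170 mm from the rod). Origin: centre of its underside. Loose.
- cast2: Bystander: a spare plaster cast, 64 mm across, 40 mm tall, loose. Origin: centre of its underside.
- bowl: Bystander: a blue mixing bowl, 116 mm across the rim, 58 mm tall, loose. Origin: centre of its underside.
- bottle: Bystander: a magenta bottle, 44 mm across, 105 mm tall, loose. Origin: centre of its underside.
- cup: Bystander: a white cup, 72 mm across the rim, 80 mm tall, loose. Origin: centre of its underside.
- spatula: Bystander: a lab spatula with a wooden handle lying on the table, loose.
- case: Bystander: a flat black case, 150 x 85 x 30 mm, loose. Origin: centre of its underside.
- jar: Bystander: a clear jar with a white cap, 60 mm across, 60 mm tall, loose. Origin: centre of its underside.
There are look-alikes about, which are no part of the job. Of the things shaped like the crossarm, the grey one is meant.

How it is judged:
On the way:
1. the arm is threaded on the rod, its foot plate at least 20 mm below the rod's top, square within 0.1 rad (z of bore in the frame of rod_top below -0.02 m and horizontal distance between bore and rod_top below 0.004 m and angle between bore's own z axis and vertical below 0.1 rad), for 0.2 s.
At the end, for the whole second after the job is handed in: The arm is on the rod (bore's axis within 4 mm of the rod's), its foot plate flush on the index disc (underside within 2.5 mm of the disc's face, so the pin is in the slot), upright within 0.04 rad, and released (z of bore in the frame of seat below 0.0025 m and horizontal distance between bore and seat below 0.004 m and angle between bore's own z axis and vertical below 0.04 rad and linear speed of crossarm below 0.02 m/s); the robot touches nothing.
It fails at once if the arm was dropped: it moved faster than 0.6 m/s while threaded on the rod (horizontal distance between bore and rod_top below 0.006 m and z of bore in the frame of rod_top below -0.005 m and linear speed of crossarm above 0.6 m/s).
It fails at once if the arm was forced: more than 90 N between it and the column or disc (contact force between crossarm and column above 90 N).
It fails at once if the plaster cast on its stand was moved more than 20 mm (distance of cast from where it was at the start of the episode above 0.02 m).
It fails at once if another bystander was moved more than 30 mm (distance of any of cast2, bowl, bottle, cup, spatula, case, jar from where it was at the start of the episode above 0.03 m).
It also fails if it takes over 72 s, if anything falls off the work surface, if the arm or the gripper's body presses on something with over 40 N, if the wrist force passes 120 N, or if a joint passes its speed limit or range.

## Working session

There is one attempt and no reset: what is moved stays moved. The work goes in short steps, Python scripts to look and compute and a shell command to move; the robot and the scene stay as the last step left them, time stands still between calls to the robot, and variables do not carry over. Pictures are saved under pics/ and viewed, at most 10 in all, crops included, and the job is handed in when it is done.

```bash
mkdir -p pics; cat > h.py <<'E'
import numpy as np, cv2
from workcell import read_state, read_camera, job_done, pinch_z
from scipy.spatial.transform import Rotation as R
def ray(c,uv):
    K=np.array([[c["fx"],0,c["cx"]],[0,c["fy"],c["cy"]],[0,0,1]])
    p=cv2.undistortPoints(np.array([[uv]],float),K,np.array(c["dist"],float))[0,0]
    T=np.linalg.inv(np.array(c["world_to_cam"])); 
    return T[:3,3],T[:3,:3]@np.array([p[0],p[1],1])
def at(c,uv,z):
    o,d=ray(c,uv); return o+d*(z-o[2])/d[2]
def proj(c,P):
    K=np.array([[c["fx"],0,c["cx"]],[0,c["fy"],c["cy"]],[0,0,1]])
    W=np.array(c["world_to_cam"]); 
    return cv2.projectPoints(np.atleast_2d(P).astype(float),cv2.Rodrigues(W[:3,:3])[0],W[:3,3],K,np.array(c["dist"],float))[0][:,0]
def wristcam():
    s=read_state(); c=read_camera("wrist")
    T=np.eye(4);T[:3,:3]=R.from_quat(s["eef_rot"]).as_matrix();T[:3,3]=s["tool_pos"]
    c["world_to_cam"]=np.linalg.inv(T@np.array(c["mount"])); return c
E
python3 - <<'E'
from h import *
import pickle
for n in ("top","scene"):
    c=read_camera(n); pickle.dump(c,open(n+".pkl","wb")); cv2.imwrite(f"pics/{n}.png",cv2.resize(c["color"][:,:,::-1],(800,500),interpolation=cv2.INTER_CUBIC))
    T=np.linalg.inv(np.array(c["world_to_cam"]));print(n,T.round(3).tolist(),c["fx"],c["dist"])
s=read_state();print(s["tool_pos"],R.from_quat(s["eef_rot"]).as_matrix().round(3),s["ft_force"],pinch_z)
print(read_camera("wrist")["mount"])
E
```

```text
top [[-0.006, -0.991, 0.132, 0.319], [-1.0, 0.005, -0.008, 0.033], [0.008, -0.132, -0.991, 1.502], [0.0, 0.0, 0.0, 1.0]] 394.8476552284951 [-0.010002  0.        0.        0.        0.      ]
scene [[-0.547, 0.642, -0.537, 1.149], [0.837, 0.408, -0.366, 0.447], [-0.016, -0.649, -0.76, 1.039], [0.0, 0.0, 0.0, 1.0]] 395.1391924744672 [-0.04227573  0.          0.          0.          0.        ]
[ 0.1342779  -0.55862707  0.23050704] [[ 0.972  0.234 -0.   ]
 [ 0.234 -0.972  0.002]
 [ 0.    -0.002 -1.   ]] [ 0.04571434 -0.61001691 -0.15755239] 0.0187
[[-5.01642658e-04 -9.56857095e-01 -2.90558510e-01  7.34986184e-02]
 [ 9.99999532e-01 -2.39506886e-04 -9.37740765e-04  3.07588516e-04]
 [ 8.27693141e-04 -2.90558844e-01  9.56856767e-01 -1.43641790e-01]
 [ 0.00000000e+00  0.00000000e+00  0.00000000e+00  1.00000000e+00]]
```

View pics/top.png

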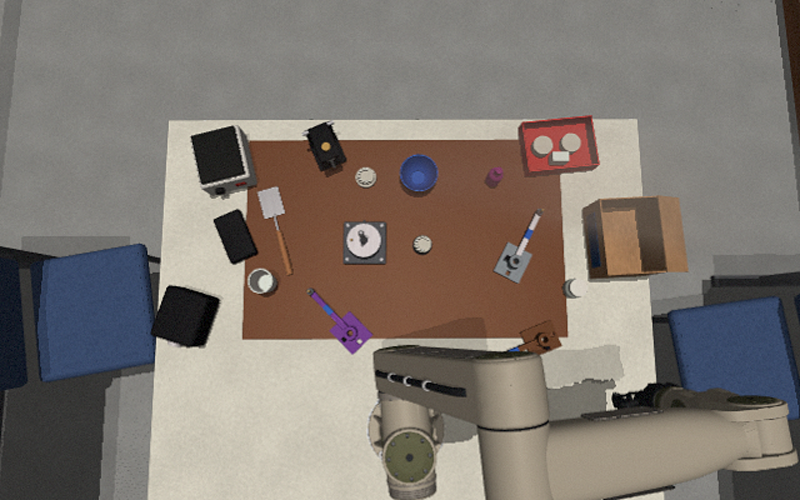

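View pics/scene.png

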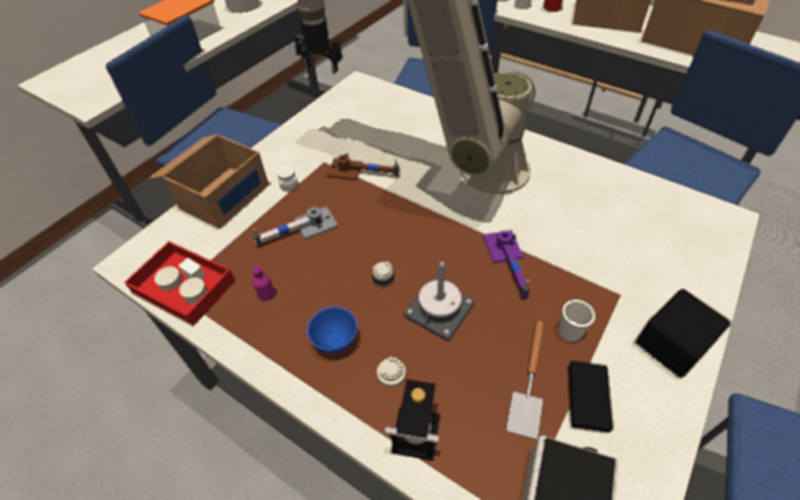

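The top view shows the column at (364,242), with the cast beside it at (422,244), towards −y. The grey arm has its boss at (515,262), blue band at (530,236) and spindle end at (541,211). The purple and brown arms are the look-alikes. I'll enlarge these areas next.

```bash
python3 - <<'E'
from h import *
import pickle
c=pickle.load(open("top.pkl","rb"));im=c["color"][:,:,::-1]
a=im[165:225,265:345]; b=im[160:230,385:445]
a=cv2.resize(a,None,fx=5,fy=5,interpolation=cv2.INTER_CUBIC); b=cv2.resize(b,None,fx=5,fy=5,interpolation=cv2.INTER_CUBIC)
o=np.zeros((350,700,3),np.uint8);o[:300,:400]=a;o[:,400:]=b;
c=pickle.load(open("scene.pkl","rb"));im=c["color"][:,:,::-1]
d=cv2.resize(im[200:275,290:400],None,fx=5,fy=5,interpolation=cv2.INTER_CUBIC)[:240]
s=np.zeros((590,700,3),np.uint8);s[:350]=o;s[350:,:550]=d;cv2.imwrite("pics/crop.png",s)
E
```

```text
(no output)
```

View pics/crop.png

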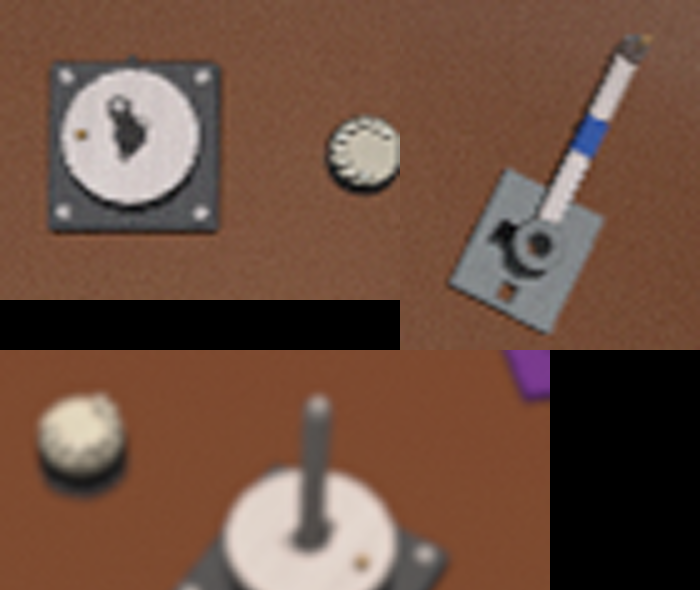

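The crop shows:
- **Column:** disc centre at crop (130,137), rod top at (119,102), brass pin at (82,134).
- **Cast:** about (365,152).
- **Arm:** bore at (540,244), blue band at (591,138), slot at (508,292).

```bash
python3 - <<'E'
from h import *
import pickle
t=pickle.load(open("top.pkl","rb"));s=pickle.load(open("scene.pkl","rb"))
A=lambda u,v,z:at(t,((u+.5)/5-.5+265,(v+.5)/5-.5+165),z)
B=lambda u,v,z:at(t,((u-400+.5)/5-.5+385,(v+.5)/5-.5+160),z)
S=lambda u,v,z:at(s,((u+.5)/5-.5+290,(v-350+.5)/5-.5+200),z)
disc=A(130,137,.06);rod=A(119,102,.19);pin=A(82,134,.068);cast=A(364,150,.04)
for n,p in dict(disc=disc,rod=rod,pin=pin,cast=cast,foot=np.mean([A(66,76,.018),A(202,76,.018),A(63,212,.018),A(201,212,.018)],0),rodS=S(318,402,.188),pinS=S(362,564,.068),bore=B(540,244,.05),band=B(591,138,.034),spin=B(632,45,.034),slot=B(508,292,.01)).items(): print(n,p.round(4))
c=(rod+disc)/2
print("pin",np.hypot(*(pin-c)[:2]),"ang",np.degrees(np.arctan2(*(c-pin)[1::-1])),"cast",np.hypot(*(cast-c)[:2]),np.degrees(np.arctan2(*(cast-c)[1::-1])))
b=B(540,244,.05)
for q in (B(591,138,.034),B(632,45,.034)): print(np.hypot(*(q-b)[:2]),np.degrees(np.arctan2(*(q-b)[1::-1])))
E
```

```text
disc [0.5505 0.1219 0.06  ]
rod [0.5536 0.1214 0.19  ]
pin [0.5516 0.1567 0.068 ]
cast [ 0.543  -0.0522  0.04  ]
foot [0.5521 0.1222 0.018 ]
rodS [0.5486 0.124  0.188 ]
pinS [0.555  0.1627 0.068 ]
bore [ 0.4884 -0.3304  0.05  ]
band [ 0.5708 -0.3761  0.034 ]
spin [ 0.6424 -0.4104  0.034 ]
slot [ 0.4564 -0.3146  0.01  ]
pin 0.03505664981166813 ang -89.30818189874584 cast 0.17409485127505261 -92.96715582927062
0.09421874525836442 -29.03984559633515
0.17358915251121687 -27.456069979578093
```

The arm is at about (0.488,−0.330), yaw −28°. The column is at (0.552,0.122), and the fitted bar should point to about −91°. Next I move over the blue band and look with the wrist camera. I'm turning so tool x points at the bore, because that keeps joint 6 within its range.

```bash
python3 -m handwheel '468 -76 30 -138;468 -76 30 -138;468 -76 30 -138;468 -76 30 -138;468 -76 30 -138;468 -76 30 -138;468 -76 30 -138;468 -76 30 -138;468 -76 30 -138;468 -76 30 -138;468 -76 30 -138;468 -76 30 -138;468 -76 30 -138;468 -76 30 -138;468 -76 30 -138;468 -76 30 -138;468 -76 30 -138;468 -76 30 -138;468 -76 30 -138;468 -76 30 -138' 85; python3 - <<'E'
from h import *
import pickle
c=wristcam();pickle.dump(c,open("w1.pkl","wb"));cv2.imwrite("pics/w1.png",c["color"][:,:,::-1])
s=read_state();print(np.round(s["q"],3),s["tool_pos"],R.from_quat(s["eef_rot"]).as_matrix().round(3))
print(c["fx"],proj(c,[[.488,-.330,.05],[.571,-.376,.034]]))
E
```

```text
time_s: 1.82
tool_pos: [0.5714, -0.3757, 0.2007]
eef_rot: [0.243, 0.97, 0.0, -0.0]
ft_force: [0.2, -0.7, 0.2]
finger_gap: 0.0847
grip_force: 0.0
[-0.699  0.543  0.322  1.35  -0.    -0.205] [ 0.57145863 -0.37570751  0.20073047] [[-0.881  0.474 -0.001]
 [ 0.474  0.881  0.001]
 [ 0.001  0.    -1.   ]]
293.574691976529 [[318.50397099  88.57330103]
 [317.09409247 182.82166332]]
```

View pics/w1.png

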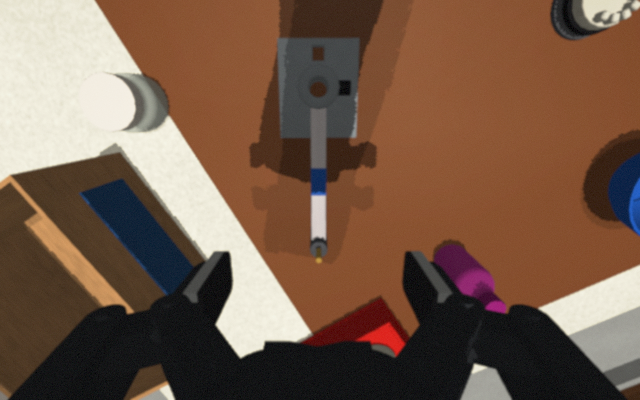

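The wrist view has the bore at (318,88), the band at (319,181) and the spindle at (319,247), all in line with the tool. Now I go down and grip.

```bash
python3 -m handwheel '0 0 40 0;0 0 80 0;0 0 120 0;0 0 150 0;0 0 170 0;0 0 180 0;0 0 187 0;0 0 191 0;0 0 191 0;0 0 191 0' 85; python3 -m handwheel '0 0 0 0;0 0 0 0;0 0 0 0;0 0 0 0;0 0 0 0;0 0 0 0;0 0 0 0;0 0 0 0;0 0 0 0;0 0 0 0' 0 110
```

```text
time_s: 2.7
tool_pos: [0.5726, -0.3767, 0.0118]
eef_rot: [0.246, 0.969, -0.001, 0.001]
ft_force: [0.9, 0.2, -0.8]
finger_gap: 0.0852
grip_force: 0.0
time_s: 3.53
tool_pos: [0.5719, -0.3759, 0.0107]
eef_rot: [0.246, 0.969, -0.0, 0.0]
ft_force: [0.1, 1.9, 4.2]
finger_gap: 0.014
grip_force: 107.7
```

```bash
python3 -m handwheel '0 0 -5 0;0 0 -15 0;0 0 -30 0;0 0 -50 0;0 0 -75 0;0 0 -100 0;0 0 -125 0;0 0 -150 0;0 0 -175 0;0 0 -195 0;0 0 -210 0;0 0 -218 0;0 0 -220 0;0 0 -220 0' ; python3 - <<'E'
from h import *
import pickle
c=wristcam();pickle.dump(c,open("w2.pkl","wb"));cv2.imwrite("pics/w2.png",c["color"][:,:,::-1])
s=read_state();M=R.from_quat(s["eef_rot"]).as_matrix();print(np.round(s["q"],3),s["tool_pos"],s["wrist_torque"])
yaw=np.degrees(np.arctan2(M[1,0],M[0,0]));print(yaw)
# target: bar yaw phi -> tool yaw phi+180, pos = column+.095*(cos,sin)
for phi in (-91,):
    p=np.array([.552,.122])+.095*np.array([np.cos(np.radians(phi)),np.sin(np.radians(phi))])
    d=np.array([*p,s["tool_pos"][2]])-s["tool_pos"]; print(M.T@d*1000, -(phi+180-yaw))
x=M.T@(M@np.array([0,0,0]))
b=np.array(s["tool_pos"])+M@np.array([.095,0,-.005]); print(proj(c,[b, b+[0,0,.010]]))
E
```

```text
time_s: 4.7
tool_pos: [0.5716, -0.376, 0.2303]
eef_rot: [0.246, 0.969, -0.0, 0.0]
ft_force: [-0.4, 0.2, -3.9]
finger_gap: 0.0141
grip_force: 107.4
[-0.699  0.54   0.386  1.418 -0.    -0.202] [ 0.5713176  -0.37572657  0.22928919] [-0.0809365  -0.1732227   0.00904627]
151.50908177212364
[2.10550400e+02 3.43960366e+02 3.38790460e-01] 62.509081772123636
[[318.53444671  61.0158967 ]
 [318.6569402   56.9360523 ]]
```

View pics/w2.png

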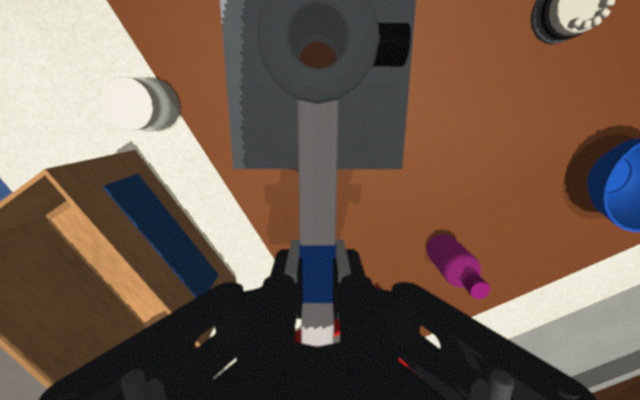

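The arm is held straight: the boss ring spans u 257–378, its lower edge is at v=101, and the bore mouth is around (317,35). I'll compare that with the predicted position to check tilt and offset, and move to the column at a safe height.

```bash
python3 - <<'E'
from h import *
import pickle
c=pickle.load(open("w2.pkl","rb"))
T=np.array(c["world_to_cam"])@np.linalg.inv(np.eye(4))
s=read_state();M=R.from_quat(s["eef_rot"]).as_matrix();p0=np.array(s["tool_pos"])
th=np.linspace(0,2*np.pi,73)
for xb in (.090,.095,.1):
  for tilt in (0,.05):
    out=[]
    for r in (.02,.00925):
        P=np.c_[xb+r*np.cos(th),r*np.sin(th),-.0393+0*th]
        g=np.array([0,0,-.0153]); P=g+(P-g)@R.from_euler('y',-tilt).as_matrix().T  # bore end sinks
        q=proj(c,p0+P@M.T); out+= [q[:,0].min().round(),q[:,0].max().round(),q[:,1].min().round(),q[:,1].max().round()]
    # plate near edge top z=10 at x=xb-.05
    P=np.array([[xb-.05,0.042,.0007],[xb-.05,-.042,.0007]]); P=g+(P-g)@R.from_euler('y',-tilt).as_matrix().T
    print(xb,tilt,out,proj(c,p0+P@M.T).round().tolist())
E
python3 -m handwheel '10 20 0 4;25 40 0 8;40 65 0 13;60 95 0 18;80 128 0 23;100 161 0 29;120 194 0 35;140 226 0 41;160 258 0 47;178 288 0 52;193 315 0 57;200 325 0 60;204 333 0 62;206 338 0 63;206 338 0 63;206 338 0 63'; python3 - <<'E'
from h import *
import pickle
c=wristcam();pickle.dump(c,open("w3.pkl","wb"));cv2.imwrite("pics/w3.png",c["color"][:,:,::-1])
s=read_state();print(np.round(s["q"],3),s["tool_pos"],R.from_quat(s["eef_rot"]).as_matrix().round(3))
c=read_camera("scene");pickle.dump(c,open("s3.pkl","wb"));t=read_camera("top");pickle.dump(t,open("t3.pkl","wb"))
a=cv2.resize(c["color"][120:300,220:420,::-1],None,fx=4,fy=4,interpolation=cv2.INTER_CUBIC)[:590]
cv2.imwrite("pics/s3.png",a)
E
```

```text
0.09 0 [np.float64(258.0), np.float64(380.0), np.float64(-10.0), np.float64(123.0), np.float64(291.0), np.float64(347.0), np.float64(29.0), np.float64(90.0)] [[401.0, 181.0], [236.0, 181.0]]
0.09 0.05 [np.float64(260.0), np.float64(377.0), np.float64(-7.0), np.float64(120.0), np.float64(292.0), np.float64(346.0), np.float64(29.0), np.float64(88.0)] [[400.0, 182.0], [237.0, 182.0]]
0.095 0 [np.float64(257.0), np.float64(381.0), np.float64(-28.0), np.float64(108.0), np.float64(290.0), np.float64(348.0), np.float64(11.0), np.float64(74.0)] [[402.0, 171.0], [235.0, 172.0]]
0.095 0.05 [np.float64(260.0), np.float64(378.0), np.float64(-24.0), np.float64(105.0), np.float64(292.0), np.float64(346.0), np.float64(13.0), np.float64(73.0)] [[401.0, 172.0], [236.0, 172.0]]
0.1 0 [np.float64(256.0), np.float64(382.0), np.float64(-48.0), np.float64(93.0), np.float64(290.0), np.float64(348.0), np.float64(-7.0), np.float64(58.0)] [[403.0, 162.0], [234.0, 162.0]]
0.1 0.05 [np.float64(259.0), np.float64(379.0), np.float64(-42.0), np.float64(90.0), np.float64(291.0), np.float64(347.0), np.float64(-4.0), np.float64(57.0)] [[401.0, 162.0], [236.0, 163.0]]
time_s: 6.08
tool_pos: [0.5509, 0.0196, 0.229]
eef_rot: [0.716, 0.698, -0.001, -0.001]
ft_force: [-0.3, -0.5, -3.1]
finger_gap: 0.0139
grip_force: 107.6
[-1.100e-01  2.700e-01 -1.800e-02  1.285e+00 -1.000e-03  1.486e+00] [0.55110854 0.01923074 0.22918693] [[ 0.025  1.    -0.002]
 [ 1.    -0.025 -0.   ]
 [-0.    -0.002 -1.   ]]
```

View pics/w3.png

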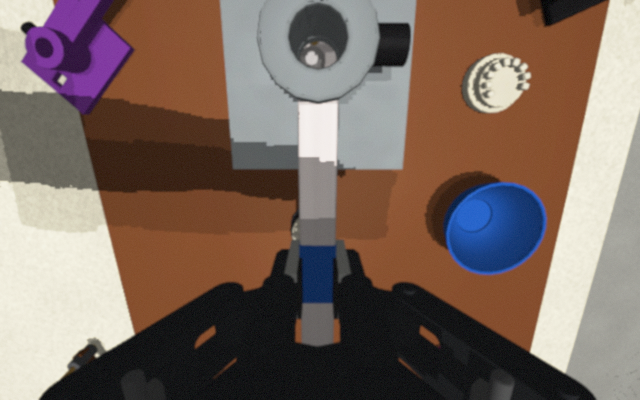

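View pics/s3.png

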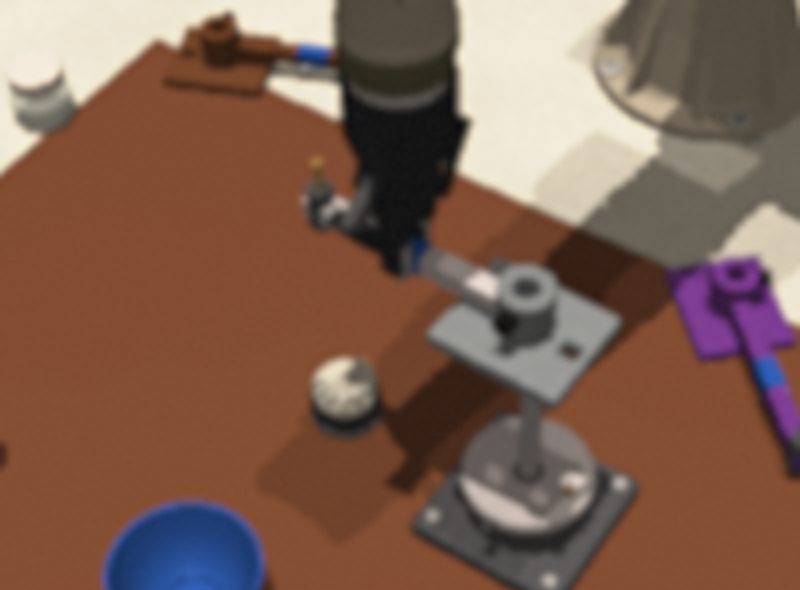

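The rod's tip shows through the bore around (314,55), so alignment is close. I'll enlarge that area.

```bash
python3 - <<'E'
from h import *
import pickle
c=pickle.load(open("w3.pkl","rb"))
cv2.imwrite("pics/z3.png",cv2.convertScaleAbs(cv2.resize(c["color"][0:110,250:390,::-1],None,fx=5,fy=5,interpolation=cv2.INTER_CUBIC),alpha=1.5))
E
```

```text
(no output)
```

View pics/z3.png

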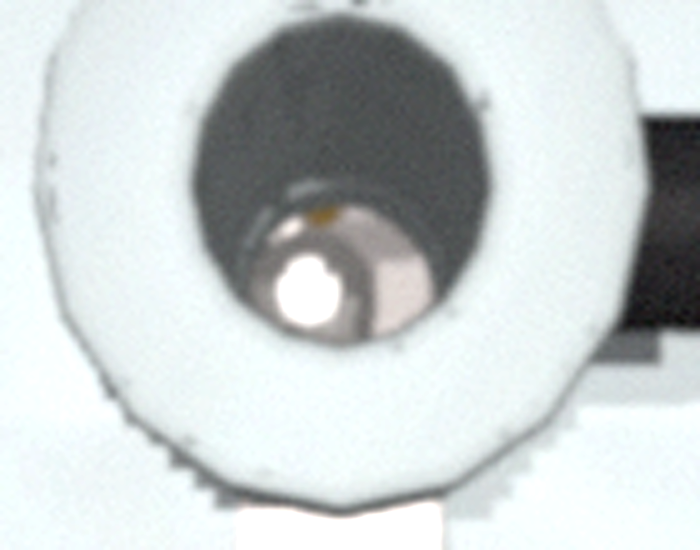

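The enlarged crop shows the mouth centre at crop (342,182), the rod tip centre at (308,290), the far bore rim's top edge at (340,183), and the brass pin at (322,215).

```bash
cat > m.py <<'E'
from h import *
import pickle
c=pickle.load(open("w3.pkl","rb"))
P=np.array([0.55110854,0.01923074,0.22918693]);M=np.array([[.025,1,-.002],[1,-.025,0],[0,-.002,-1]])
f=lambda u,v:((u+.5)/5-.5+250,(v+.5)/5-.5)
zu=P[2]-.0107
rod=at(c,f(308,290),.19);mouth=at(c,f(342,182),zu+.05);pin=at(c,f(322,215),.068)
back=at(c,f(340,183),zu); 
for n,p in dict(rod=rod,mouth=mouth,pin=pin,backedge=back).items(): print(n,p.round(4),(M.T@(p-P)*1e3).round(1))
print("bore bottom x by back edge",(M.T@(back-P))[0]-.00925)
print("pin from rod",(pin-rod).round(4),"bar yaw",np.degrees(np.arctan2(*(rod-pin)[1::-1])))
E
python3 m.py
```

```text
rod [0.5495 0.1227 0.19  ] [103.4  -4.1  39.2]
mouth [0.5532 0.1163 0.2685] [ 97.1  -0.4 -39.3]
pin [0.5504 0.1552 0.068 ] [135.9  -3.8 161.2]
backedge [0.5533 0.1273 0.2185] [108.1  -0.5  10.7]
bore bottom x by back edge 0.09882721716009396
pin from rod [ 0.0009  0.0325 -0.122 ] bar yaw -91.61167303098246
```

```bash
python3 -m handwheel '2 -1 0 0;4 -3 0 0;5.5 -3.7 0 0;5.5 -3.7 5 0;5.5 -3.7 10 0;5.5 -3.7 15 0;5.5 -3.7 20 0;5.5 -3.7 22 0;5.5 -3.7 22 0'; python3 - <<'E'
from h import *
import pickle
c=wristcam();pickle.dump(c,open("w4.pkl","wb"))
s=read_state();print(s["tool_pos"],s["ft_force"],s["wrist_torque"])
cv2.imwrite("pics/z4.png",cv2.convertScaleAbs(cv2.resize(c["color"][0:110,250:390,::-1],None,fx=5,fy=5,interpolation=cv2.INTER_CUBIC),alpha=1.5))
E
```

```text
time_s: 6.98
tool_pos: [0.5477, 0.025, 0.2073]
eef_rot: [0.716, 0.698, -0.001, -0.001]
ft_force: [-0.7, -0.2, -2.4]
finger_gap: 0.0139
grip_force: 107.6
[0.54795454 0.02501248 0.20776347] [ 0.93049703 -1.14479789 -3.60589739] [-0.23473726 -0.02833951  0.01545885]
```

View pics/z4.png

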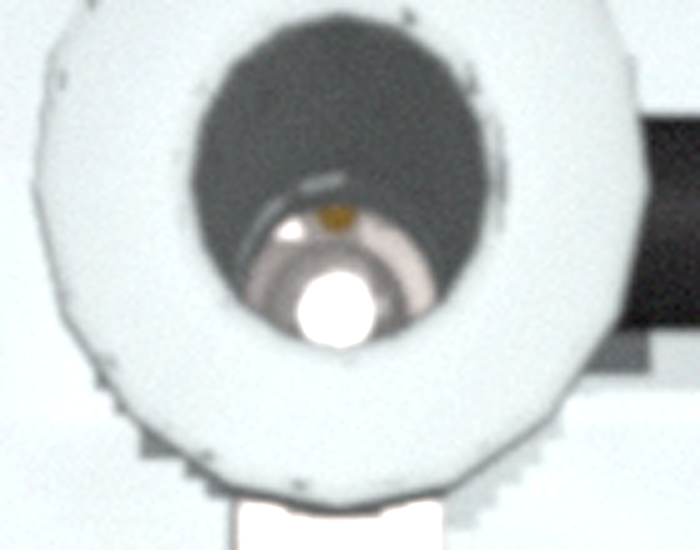

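The tip is centred laterally at (338,310), and the pin at (337,215) lies in line with it and the bar. I'll check the x position and the angle numerically.

```bash
python3 - <<'E'
from h import *
import pickle
c=pickle.load(open("w4.pkl","rb"));s=read_state();M=R.from_quat(s["eef_rot"]).as_matrix();P=np.array(s["tool_pos"])
f=lambda u,v:((u+.5)/5-.5+250,(v+.5)/5-.5)
zu=P[2]-.0107
for n,uv,z in (("rod",(338,310),.19),("mouth",(342,182),zu+.05),("back",(340,180),zu),("pin",(337,216),.068)): p=at(c,f(*uv),z);print(n,p.round(4),(M.T@(p-P)*1e3).round(1))
E
```

```text
rod [0.5498 0.1227 0.19  ] [97.7 -0.7 17.8]
mouth [0.5501 0.1216 0.2471] [ 96.6  -0.4 -39.3]
back [0.5502 0.1329 0.1971] [107.9  -0.5  10.7]
pin [0.5503 0.156  0.068 ] [131.   -1.  139.8]
```

```bash
python3 -m handwheel '0 0 3 0;0 0 6 0;0 0 9 0;0 0 12 0;0 0 15 0;0 0 18 0;0 0 21 0;0 0 24 0;0 0 27 0;0 0 30 0;0 0 30 0'; python3 -c "
from h import *
s=read_state();print(s['ft_force'],s['wrist_torque'])"
```

```text
time_s: 7.95
tool_pos: [0.5479, 0.025, 0.1775]
eef_rot: [0.716, 0.698, -0.0, -0.0]
ft_force: [0.2, 0.6, -3.6]
finger_gap: 0.0137
grip_force: 107.6
[ 0.18288377  0.56722777 -3.58005526] [-0.28355887  0.02919778  0.05164633]
```

```bash
python3 -m handwheel '0 0 3 0;0 0 7 0;0 0 11 0;0 0 15 0;0 0 19 0;0 0 23 0;0 0 27 0;0 0 31 0;0 0 35 0;0 0 39 0;0 0 43 0;0 0 47 0;0 0 50 0;0 0 50 0'; python3 -c "
from h import *
s=read_state();print(s['ft_force'],s['wrist_torque'])"
```

```text
time_s: 9.12
tool_pos: [0.5478, 0.0249, 0.1274]
eef_rot: [0.716, 0.698, -0.0, -0.0]
ft_force: [-0.4, -0.9, -3.7]
finger_gap: 0.0138
grip_force: 107.7
[-0.37315837 -0.87047364 -3.68112294] [-0.12324422 -0.00933022  0.01375647]
```

```bash
python3 -m handwheel '0 0 3 0;0 0 7 0;0 0 11 0;0 0 15 0;0 0 19 0;0 0 23 0;0 0 27 0;0 0 31 0;0 0 35 0;0 0 38 0;0 0 40 0;0 0 40 0'; python3 -c "
from h import *
s=read_state();print(s['ft_force'],s['wrist_torque'])"
```

```text
time_s: 10.12
tool_pos: [0.5479, 0.025, 0.0877]
eef_rot: [0.716, 0.698, -0.0, -0.0]
ft_force: [0.3, -0.4, -3.8]
finger_gap: 0.0139
grip_force: 107.7
[ 0.33816079 -0.35850786 -3.80216848] [-0.20866894 -0.01686367  0.00789234]
```

Underside is at about 0.077, 9 mm above the pin's tip, with no contact. Now I go down in small steps and feel for the pin.

```bash
python3 -m handwheel '0 0 1 0;0 0 2 0;0 0 3 0;0 0 4 0;0 0 5 0;0 0 6 0;0 0 7 0;0 0 8 0;0 0 9 0;0 0 10 0;0 0 10 0;0 0 10 0'; python3 -c "
from h import *
s=read_state();print(s['tool_pos'],s['ft_force'],s['wrist_torque'])"
```

```text
time_s: 11.12
tool_pos: [0.5482, 0.025, 0.0782]
eef_rot: [0.716, 0.698, -0.0, -0.0]
ft_force: [0.2, 0.2, -3.6]
finger_gap: 0.0139
grip_force: 107.7
[0.54820919 0.02499272 0.07815971] [ 0.18003039  0.19638081 -3.56979597] [-0.15738224  0.03260746 -0.01532637]
```

```bash
python3 -m handwheel '0 0 .5 0;0 0 1 0;0 0 1.5 0;0 0 2 0;0 0 2.5 0;0 0 3 0;0 0 3 0'; python3 -c "
from h import *
s=read_state();print(s['tool_pos'],s['ft_force'],s['wrist_torque'])"
```

```text
time_s: 11.7
tool_pos: [0.5482, 0.025, 0.0751]
eef_rot: [0.716, 0.698, -0.0, 0.0]
ft_force: [-0.3, 0.6, -4.8]
finger_gap: 0.0139
grip_force: 107.7
[0.54820977 0.02498886 0.07514854] [-0.25468461  0.62525587 -4.76913432] [-0.08695402  0.05119667  0.02004946]
```

The underside is at about 0.0645 with no upward force, so the pin appears to be entering the slot. I keep lowering.

```bash
python3 -m handwheel '0 0 .5 0;0 0 1 0;0 0 1.5 0;0 0 2 0;0 0 2.5 0;0 0 3 0;0 0 3.5 0;0 0 3.5 0'; python3 -c "
from h import *
s=read_state();print(s['tool_pos'],s['ft_force'],s['wrist_torque'])"
```

```text
time_s: 12.37
tool_pos: [0.5482, 0.025, 0.0717]
eef_rot: [0.716, 0.698, -0.0, 0.0]
ft_force: [-0.2, 1.2, -3.6]
finger_gap: 0.0139
grip_force: 107.7
[0.54823294 0.0250019  0.0716511 ] [-0.24361953  1.20243592 -3.5936518 ] [-0.098481    0.04487223  0.01143181]
```

```bash
python3 -m handwheel '0 0 .4 0;0 0 .8 0;0 0 1.2 0;0 0 1.6 0;0 0 1.6 0;0 0 1.6 0'; python3 -c "
from h import *
s=read_state();print(s['tool_pos'],s['ft_force'],s['wrist_torque'])"
```

```text
time_s: 12.87
tool_pos: [0.5483, 0.0248, 0.0707]
eef_rot: [0.716, 0.698, -0.0, 0.0]
ft_force: [-2.3, -1.9, 3.3]
finger_gap: 0.014
grip_force: 108.6
[0.54831538 0.02483507 0.07066454] [-2.34349457 -1.92875643  3.33238366] [-0.12593067  0.55912846  0.07414037]
```

Contact came at an underside of about 0.060 and the force rose to +3 N, so the plate is seated. Now I release and retreat upwards.

```bash
python3 -m handwheel '0 0 0 0;0 0 0 0;0 0 0 0;0 0 0 0;0 0 0 0;0 0 0 0' 50 20; python3 -m handwheel '0 0 -3 0;0 0 -10 0;0 0 -25 0;0 0 -45 0;0 0 -75 0;0 0 -105 0;-20 0 -130 0;-50 0 -150 0;-50 0 -150 0;-50 0 -150 0'; python3 - <<'E'
from h import *
c=read_camera("scene");cv2.imwrite("pics/s5.png",cv2.resize(c["color"][120:268,220:420,::-1],None,fx=4,fy=4,interpolation=cv2.INTER_CUBIC))
s=read_state();print(s["ft_force"])
E
```

```text
time_s: 13.37
tool_pos: [0.5483, 0.025, 0.0701]
eef_rot: [0.716, 0.698, 0.0, 0.0]
ft_force: [-0.7, -0.1, 0.1]
finger_gap: 0.0497
grip_force: 0.0
time_s: 14.2
tool_pos: [0.548, -0.0262, 0.2222]
eef_rot: [0.717, 0.697, 0.001, 0.002]
ft_force: [-0.4, 0.9, -0.4]
finger_gap: 0.0498
grip_force: 0.0
[-0.40691871  0.56792288  0.10754517]
```

View pics/s5.png

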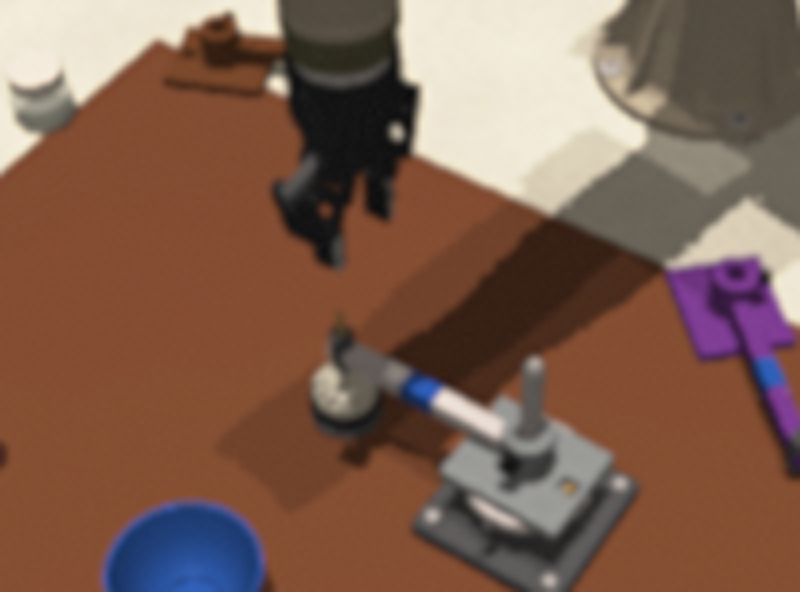

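The arm sits flush on the disc, the brass pin shows in the slot at (570,488), the cast is still at (345,395), and the gripper is clear.

```bash
python3 -c "
from workcell import job_done
print(job_done())"
```

```text
the job is handed in; nothing more can be done
None
```

The grey cross arm is back on the rod, with its foot plate down on the index disc and the pin in the slot; it is released, the cast has not visibly moved, and the job was handed in at about 14 s (no verdict was returned).

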